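Preset the soak-test timer and start it

ROBOT

A 6-joint arm with a two-finger parallel gripper is mounted at the origin on the work surface. World frame = base frame: x ahead of the robot, y to its left, z up, the work surface at z = 0. Lengths are in m, angles in rad, forces in N, time in s.
With the tool pointing down it reaches from about 0.275 to 0.75 m from the base axis. Payload 10.2 kg.
Tool frame: the origin (TCP) lies midway between the tips of the shut fingers; the grasp point (between the pads) lies bot.grip_point_offset behind it (bot.grip_point_offset is the distance from the TCP to the grasp point, in m); z points along the fingers, y is the line along which they close (so a half turn about z gives the same grasp; the last joint's range is limited). The gripper opens to 88 mm and grips with 3 to 60 N. Pads are 18 mm wide; open, the fingers measure 123 mm over their backs; the gripper's body (75 mm by 187 mm) begins 45 mm behind the grasp point.
Start: joints at [1.059, 0.313, 1.498, -0, 1.331, -0.223], TCP at [0.15, 0.503, 0.239] pointing down, gripper open.
Joint ranges: [-2.94, 2.94], [-0.97, 2.17], [0.19, 2.56], [-1.23, 4.37], [0.02, 3.11], [-2.88, 2.88]. Speed limits (rad/s): [2.39, 2.39, 3.01, 3.14, 3.14, 3.14].

INTERFACE

Orientations are given as a unit quaternion [w, x, y, z].
In Python, from plant import bot gives the robot as it stands. The module is installed in compiled form; this text tells all that it offers.
- The arm moves only by the shell command python3 -m crank 'ROWS' [FORCE]. ROWS is JSON, a list of rows, each a list of 5 numbers: the finger opening in mm, from 0 to 88.1, then the shift along the tool's x, y, z in units of 40 mm (1.0 is 40 mm), then the turn about the tool's z in units of 5 degrees (1.0 is 5 degrees). In form: [[jaw, dx, dy, dz, roll], ...]. A call has exactly 8 rows; each row shifts and turns the commanded pose from where the row before left it, along the tool's axes as they then stand; what a row does not reach is not made up. A row lasts 1/12 s, in which the tool goes at most 41.7 mm and 7.16 degrees, less where a joint would pass 70% of its speed; a pose out of reach is approached as far as the arm can. A call is refused whole if a number of a shift passes 1 or a number of a turn 1, either way. A call with a gripper value outside its range is refused whole. The fingers move at their own pace and stop on an object; FORCE is the grip in N (left out, the last holds). Time passes only in rows, so rows that do not move let the fingers close, or fill a call up. It gives the time, the measured TCP pose, the force, the opening and the grip force at its end, in the units of the state.
- bot.get_obs(): the state, without advancing time (a new reading comes with each control period).
- bot.capture(name): name is "scene" or "top" or "wrist"; returns a dict with "image" (384x512x3 uint8, red, green, blue), "intrinsics" (3x3 intrinsics, pixels), "position" and "orientation" of the camera in the world; the wrist camera has in their place "T_tool_cam" (4x4, takes a point from camera to tool coordinates, whose origin is the TCP and whose axes are the flange's). Camera axes: x right, y up, looking along -z (the intrinsics and any distortion apply to the point x, -y, -z); pixel columns grow to the right and rows downward; lengths in m; the calibration is good to about 2 mm. A picture is of the moment at which its call begins: read the wrist's pose just before it. There is no depth.
- bot.job_done(): hands the job in; it is judged then, once.
The state is a dict: "time_s": time; "qpos": joint angles; "qd": joint speeds; "joint_efforts": joint torques, N m; "eef_pos": TCP position; "eef_rot": TCP orientation; "wrist_force": force on the tool from outside, world axes, zero at the start; "ft_torque": the same for the moment, N m; "width": finger opening in m; "finger_force": force on a finger pad.
Only numpy, scipy, OpenCV 4.12 (cv2) and the standard library are available. Lean on these libraries where they do the work, as an engineer would, in place of code of your own. Each camera call takes 0.05 s, during which the arm holds its last target. There are 200 camera calls.

TASK

Set the three thumbwheels of the soak-test timer to 3 7 5, reading left to right as seen from the robot, by rolling each wheel's ribbed rim with a light fingertip until every digit has clicked home; only when the code is right, press the start button fully down and let it go. Never lean on the timer (keep clearly below 25 N), and leave the loose things on and beside it where they are.

Things in the scene. Friction and masses are not known exactly. Their poses are not given: they have to be found in the camera images.
- timer: soak-test timer: fixed grey steel case 180 (x) x 240 (y) x 80 mm high. Origin: centre of its underside; z up, its front (-x) faces the operator, +y is the operator's left. In the top panel, in a row along y 10 mm in front of the origin: three black thumbwheels 40 mm apart, then the round steel start button. Four binding posts, 24 mm tall, stand 82 mm behind that row.
- rim_a (a point): nominal highest point of the LEFT thumbwheel, mid ribbed band; fixed to the case, axes as the timer; 93 mm above the bench, 13 mm above the panel. Wheel: 60 mm diameter, axle along the timer's y, 30 mm below this point. Ribbed grip band 12 mm wide, friction about 1; the numeral drum on its +y side is 9 mm wide, 2 mm lower. True rim height: up to 2.8 mm above or below (not measured).
- rim_b (a point): the same point of the MIDDLE thumbwheel, nominal: each wheel module sits in its bezel up to 2.8 mm higher or lower than this, which is not measured and must be felt. The numeral that faces straight up, between two white ticks on the panel, is the digit set. The rim is stiff under a finger (about 20 N per mm); 4 to 10 N of pressure rolls it.
- rim_c (a point): the same point of the RIGHT thumbwheel, nominal: each wheel module sits in its bezel up to 2.8 mm higher or lower than this, which is not measured and must be felt. The numeral that faces straight up, between two white ticks on the panel, is the digit set. The rim is stiff under a finger (about 20 N per mm); 4 to 10 N of pressure rolls it.
- start_face (a point): centre of the top of the unpressed start button: a steel disc 25 mm across, 12 mm above the panel (92 mm above the bench), in a collar of 17 mm radius and 4 mm height; 70 mm to the right of the right wheel. Fixed to the case, axes as the timer. A small amber lamp stands 55 mm behind it.
- wheel_a (a joint): LEFT (hundreds) thumbwheel, rad: digit d is at the top at d x 0.628 (36 degrees a digit; stops just below 0 and above 9). Grows when the top of the rim rolls away from the operator (timer +x). A spring ball clicks at each digit, every 19 mm of rim: about 2 N along the rim starts it off, past half way it pulls itself into the next click.
- wheel_b (a joint): MIDDLE (tens) thumbwheel, rad: digit d is at the top at d x 0.628 (36 degrees a digit; stops just below 0 and above 9). Grows when the top of the rim rolls away from the operator (timer +x). A spring ball clicks at each digit, every 19 mm of rim: about 2 N along the rim starts it off, past half way it pulls itself into the next click.
- wheel_c (a joint): RIGHT (units) thumbwheel, rad: digit d is at the top at d x 0.628 (36 degrees a digit; stops just below 0 and above 9). Grows when the top of the rim rolls away from the operator (timer +x). A spring ball clicks at each digit, every 19 mm of rim: about 2 N along the rim starts it off, past half way it pulls itself into the next click.
- start (a joint): start button travel in m: 0 released, 0.006 fully down; grows as it goes down. Spring: about 1.5 N to begin, 7.5 N at the bottom stop; it comes back by itself.
- knob_spare: spare black control knob, 24 mm across, 16 mm high, lying loose on the front part of the timer's panel; origin under its centre. Bystander.
- meter: hand multimeter lying flat, 150 x 75 x 34 mm, beside the timer on its left; origin under its centre. Bystander.
- spool: solder spool standing on end, 52 mm across, 40 mm high, right of the timer; origin under its centre. Bystander.
- valve: glass amplifier valve standing upright, 33 mm across, 78 mm high, right of the timer; origin under its centre. Bystander.

How it is judged:
On the way, in this order (a step that is already met when the one before it is completed fails the run):
1. all three wheels rest on their clicks at 3, 7 and 5 with the start button untouched (value of joint wheel_a between 1.785 and 1.985 rad and value of joint wheel_b between 4.298 and 4.498 rad and value of joint wheel_c between 3.042 and 3.242 rad and velocity of joint wheel_a between -0.3 and 0.3 rad/s and velocity of joint wheel_b between -0.3 and 0.3 rad/s and velocity of joint wheel_c between -0.3 and 0.3 rad/s and value of joint start below 0.001 m), for 0.2 s.
2. the start button is down (4.2 mm or more of its 6 mm) while the code stands (value of joint wheel_a between 1.785 and 1.985 rad and value of joint wheel_b between 4.298 and 4.498 rad and value of joint wheel_c between 3.042 and 3.242 rad and value of joint start above 0.0042 m), for 0.1 s.
At the end, for the whole second after the job is handed in: wheels left to right at 3, 7, 5, each within 0.1 rad (6 degrees) of its click and at rest; start button back up (less than 1 mm down) (all of step 1); the robot touches nothing.
It fails at once if the fingers or the arm load the timer or anything on it with more than 25 N (contact force between any of the fingers, the arm and timer above 25 N).
It fails at once if start is pressed (over 3 mm) while the code is wrong (value of joint start above 0.003 m and not (value of joint wheel_a between 1.785 and 1.985 rad and value of joint wheel_b between 4.298 and 4.498 rad and value of joint wheel_c between 3.042 and 3.242 rad)).
It fails at once if the spare knob, the meter, the spool or the valve is moved by more than 20 mm (distance of any of knob_spare, meter, spool, valve from where it was at the start of the episode above 0.02 m).
It also fails if it takes over 70 s, if anything falls off the work surface, if the arm or the gripper's body presses on something with over 40 N, if the wrist force passes 120 N, or if a joint passes its speed limit or range.

## Working session

There is one attempt and no reset: what is moved stays moved. The work goes in short steps, Python scripts to look and compute and a shell command to move; the robot and the scene stay as the last step left them, time stands still between calls to the robot, and variables do not carry over. Pictures are saved under pics/ and viewed, at most 10 in all, crops included, and the job is handed in when it is done.

```bash
mkdir -p pics; ls
python3 - <<'E'
from plant import bot
import cv2,numpy as np
o=bot.get_obs(); print(o); print(bot.grip_point_offset)
for n in("top","scene","wrist"):
    c=bot.capture(n); cv2.imwrite(f"pics/{n}0.png",c["image"][:,:,::-1])
    print(n,{k:np.round(v,4).tolist() for k,v in c.items() if k!="image"})
E
```

```text
pics
{'time_s': 0.0, 'qpos': array([ 1.05859175e+00,  3.13437768e-01,  1.49845275e+00, -1.36005266e-05,
        1.33096925e+00, -2.23461846e-01]), 'qd': array([ 0.00173826,  0.0005261 , -0.0006592 ,  0.00089477, -0.00222998,
        0.00040534]), 'joint_efforts': array([ 4.68754606e-04, -4.02208757e+01, -2.52264279e+01,  6.94426568e-02,
        3.52886785e-02, -7.14228668e-05]), 'eef_pos': array([0.14941409, 0.5030318 , 0.23816142]), 'eef_rot': array([-2.21660725e-04,  1.43868732e-01,  9.89596578e-01, -5.93552466e-04]), 'wrist_force': array([-0.00982322,  0.44164279, -0.09989548]), 'ft_torque': array([-0.01277067,  0.03029026,  0.06063837]), 'finger_force': 0.0, 'width': 0.08788676257872732}
0.0187
top {'intrinsics': [[470.6457, 0.0, 254.85], [0.0, 470.6457, 184.0986], [0.0, 0.0, 1.0]], 'position': [0.4548, 0.0484, 1.0365], 'orientation': [-0.6973, -0.0365, 0.0197, 0.7155]}
scene {'intrinsics': [[449.3823, 0.0, 265.7389], [0.0, 449.3823, 196.047], [0.0, 0.0, 1.0]], 'position': [1.073, 0.1175, 0.7804], 'orientation': [0.6284, 0.2196, 0.248, 0.7038]}
wrist {'intrinsics': [[342.4737, 0.0, 250.8914], [0.0, 342.4737, 192.1545], [0.0, 0.0, 1.0]], 'T_tool_cam': [[0.0001, 0.9591, 0.2831, 0.0732], [1.0, 0.0, -0.0003, -0.0005], [-0.0003, 0.2831, -0.9591, -0.1454], [0.0, 0.0, 0.0, 1.0]]}
```

View pics/top0.png

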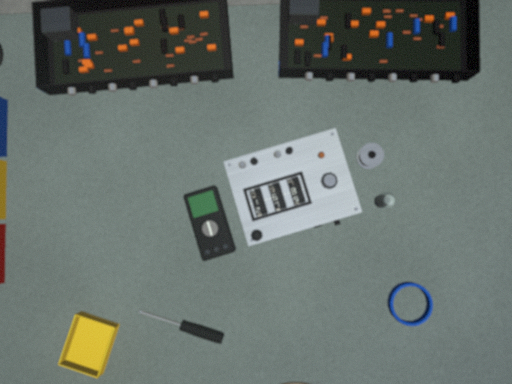

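View pics/scene0.png

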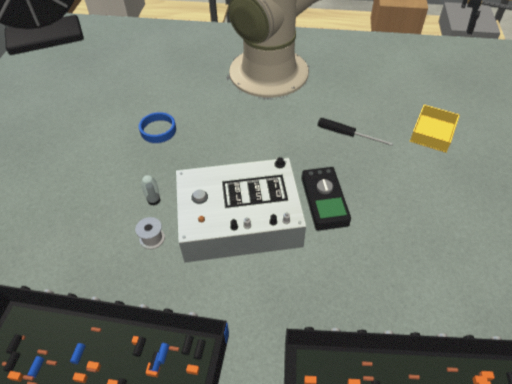

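The top view shows the timer as a white panel centred near (292,187), yawed about 16°, with the bezel at about (278,196) and the start button at (329,180). The knob is at (257,235), the meter at (209,222), the spool at (371,155) and the valve at (385,200). The scene view agrees.

```bash
cat > h.py <<'E'
import numpy as np, cv2
from plant import bot
from scipy.spatial.transform import Rotation as R
def rot(q): return R.from_quat([q[1],q[2],q[3],q[0]]).as_matrix()
def cam(n,o=None):
    o=bot.get_obs(); c=bot.capture(n)
    if n=="wrist":
        T=np.eye(4);T[:3,:3]=rot(o["eef_rot"]);T[:3,3]=o["eef_pos"];T=T@c["T_tool_cam"]
        return c["image"],c["intrinsics"],T[:3,:3],T[:3,3]
    return c["image"],c["intrinsics"],rot(c["orientation"]),np.array(c["position"])
def plane(px,K,Rm,p,z):
    px=np.atleast_2d(px).astype(float)
    d=np.c_[(px[:,0]-K[0,2])/K[0,0],-(px[:,1]-K[1,2])/K[1,1],-np.ones(len(px))]@Rm.T
    return p+d*((z-p[2])/d[:,2])[:,None]
def proj(P,K,Rm,p):
    q=(np.atleast_2d(P)-p)@Rm; return np.c_[K[0,2]+K[0,0]*q[:,0]/-q[:,2],K[1,2]-K[1,1]*q[:,1]/-q[:,2]]
E
python3 - <<'E'
from h import *
im,K,Rm,p=cam("top")
m=(im.min(2)>165).astype(np.uint8); m[:,:220]=0;m[:,366:]=0;m[:120]=0;m[255:]=0
m=cv2.morphologyEx(m,cv2.MORPH_CLOSE,np.ones((15,15)))
cs,_=cv2.findContours(m,0,2); c=max(cs,key=cv2.contourArea)
r=cv2.minAreaRect(c); b=cv2.boxPoints(r); W=plane(b,K,Rm,p,.08); print(b.round(1),W.round(4),np.linalg.norm(np.diff(W,axis=0),axis=1))
print("ctr",W.mean(0), cv2.contourArea(c))
g=cv2.cvtColor(im,cv2.COLOR_RGB2GRAY)
d=((g<70)*255).astype(np.uint8)[165:225,240:315]
cs,_=cv2.findContours(d,0,2); c=max(cs,key=cv2.contourArea)+[[240,165]]
r=cv2.minAreaRect(c); b=cv2.boxPoints(r);W=plane(b,K,Rm,p,.08); print("bezel",W.round(4),W.mean(0),r[2],np.linalg.norm(np.diff(W,axis=0),axis=1))
h=cv2.HoughCircles(cv2.resize(g[160:200,310:350],None,fx=4,fy=4,interpolation=2),cv2.HOUGH_GRADIENT,1,50,param1=80,param2=15,minRadius=15,maxRadius=45)
print(h); print(plane([h[0,0,:2]/4+[310,160]],K,Rm,p,.088))
E
```

```text
[[223.1 161.4]
 [336.1 127.5]
 [361.4 211.7]
 [248.4 245.6]] [[ 0.5798  0.1342  0.08  ]
 [ 0.6433 -0.0993  0.08  ]
 [ 0.4697 -0.1435  0.08  ]
 [ 0.4071  0.0864  0.08  ]] [0.2419429  0.17911122 0.23822187]
ctr [ 0.52496828 -0.00556306  0.08      ] 10099.0
bezel [[0.5194 0.0729 0.08  ]
 [0.5221 0.0623 0.08  ]
 [0.4742 0.05   0.08  ]
 [0.4715 0.0605 0.08  ]] [0.49682791 0.06140231 0.08      ] 74.05460357666016 [0.0109151  0.04944925 0.01086846]
[[[77.5 80.5 33. ]]]
[[ 0.53465746 -0.08037571  0.088     ]]
```

The button lands at timer-local (-0.010, -0.075), which matches the description, and the yaw is about 15.3°. I'll move over the wheels and turn so the closing axis runs along the rolling direction.

```bash
python3 -m crank '[[88,-0.75,-0.56,0,0],[88,-0.75,-0.56,0,0],[88,-0.75,-0.56,0,0],[88,-0.75,-0.56,0,0],[88,-0.75,-0.56,0,0],[88,-0.75,-0.56,0,0],[88,-0.75,-0.56,0,0],[88,-0.75,-0.56,0,0]]'
python3 -m crank '[[88,-0.75,-0.56,0,0],[88,-0.75,-0.56,0,0],[88,-0.75,-0.56,0,0],[88,-0.75,-0.56,0,0],[88,-0.75,-0.56,0,0],[88,-0.75,-0.56,0,0],[88,-0.75,-0.56,0,0],[88,-0.75,-0.56,0,0]]'
python3 -m crank '[[88,0,0,0,1],[88,0,0,0,1],[88,0,0,0,1],[88,0,0,0,1],[88,0,0,0,1],[88,0,0,0,1],[88,0,0,0,1],[88,0,0,0,1]]'
python3 -m crank '[[88,0,0,0,1],[88,0,0,0,1],[88,0,0,0,1],[88,0,0,0,0.6],[88,0,0,0,0],[88,0,0,0,0],[88,0,0,0,0],[88,0,0,0,0]]'
python3 - <<'E'
from h import *
im,K,Rm,p=cam("wrist"); cv2.imwrite("pics/w1.png",cv2.resize(im[:,:,::-1],(780,585),interpolation=2))
np.savez("w1.npz",im=im,K=K,R=Rm,p=p); print(rot(bot.get_obs()["eef_rot"]).round(4))
E
```

```text
time_s: 0.87
eef_pos: [0.3292, 0.2615, 0.2388]
eef_rot: [0.0, 0.144, 0.99, 0.0]
wrist_force: [0.9, 0.8, 0.0]
width: 0.088
finger_force: 0.0
time_s: 1.53
eef_pos: [0.5083, 0.0212, 0.2386]
eef_rot: [-0.0, 0.144, 0.99, 0.0]
wrist_force: [1.1, 0.2, -0.5]
width: 0.0883
finger_force: 0.0
time_s: 2.2
eef_pos: [0.5075, 0.023, 0.2386]
eef_rot: [-0.0, 0.476, 0.88, -0.0]
wrist_force: [-0.5, -0.4, 0.1]
width: 0.0879
finger_force: 0.0
time_s: 2.87
eef_pos: [0.5076, 0.023, 0.2387]
eef_rot: [-0.0, 0.605, 0.796, -0.0]
wrist_force: [0.6, 0.4, -1.0]
width: 0.0877
finger_force: 0.0
[[-2.673e-01  9.636e-01 -1.000e-04]
 [ 9.636e-01  2.673e-01  0.000e+00]
 [ 1.000e-04 -1.000e-04 -1.000e+00]]
```

View pics/w1.png

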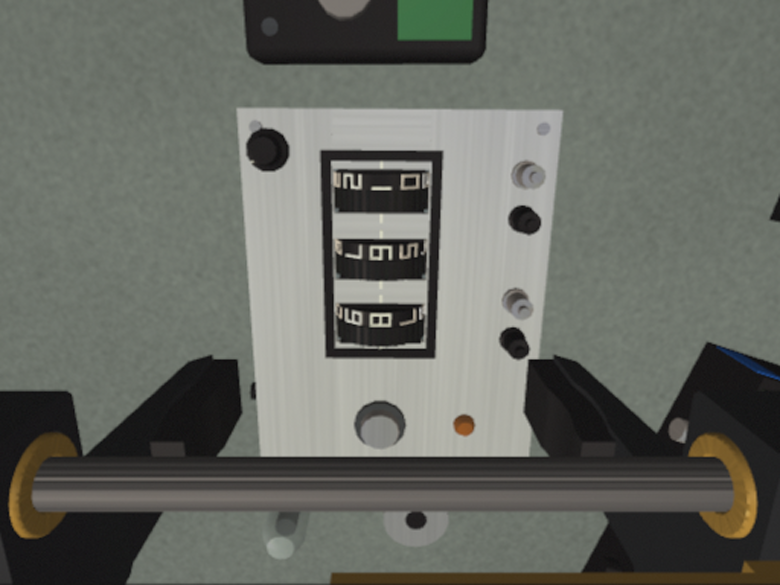

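The wrist picture has timer +x to the right and +y up. The wheel strips are at about (381,190), (380,258) and (380,323), reading left to right as 2-1-0, 7-6-5 and 9-8-7, so the code set is 1 6 8. The button is at (380,424) and the ticks run along x≈380. I'll zoom in to confirm the digits and refine the row's position.

Run:
```python
from h import *
d=np.load("w1.npz"); im,K,Rm,p=[d[k] for k in("im","K","R","p")]
crop=im[95:240,205:295]; cv2.imwrite("pics/w1c.png",cv2.rotate(cv2.resize(crop[:,:,::-1],None,fx=5,fy=5,interpolation=2),cv2.ROTATE_90_COUNTERCLOCKWISE))
s=512/780
g=cv2.cvtColor(im,cv2.COLOR_RGB2GRAY)
m=(g<75).astype(np.uint8); m[:,:205]=0;m[:,300:]=0;m[:90]=0;m[240:]=0
cs,_=cv2.findContours(m,0,2);c=max(cs,key=cv2.contourArea);h=cv2.convexHull(c)
b=cv2.approxPolyDP(h,4,True)[:,0];W=plane(b,K,Rm,p,.08);print("bezel",b.tolist(),W.round(4).tolist())
w=(im.min(2)>120).astype(np.uint8)
bt=plane([[380*s,424*s]],K,Rm,p,.092);print("button",bt)
pan=plane(np.array([[237,108],[562,110],[528,456],[260,456]])*s,K,Rm,p,.08);print(pan.round(4).tolist())
C=np.array([.525,-.0056]);
for nm,Q in(("bezel",W),("bt",bt),("pan",pan)):
    for yaw in (15.35,):
        t=np.deg2rad(yaw);A=np.array([[np.cos(t),np.sin(t)],[-np.sin(t),np.cos(t)]]);print(nm,((Q[:,:2]-C)@A.T).round(4).tolist())
e=pan[1]-pan[0];print("yaw",np.degrees(np.arctan2(e[1],e[0])))
```

```text
bezel [[289, 99], [284, 234], [214, 233], [211, 99]] [[0.521, 0.0954, 0.08], [0.5536, -0.0254, 0.08], [0.4886, -0.0424, 0.08], [0.4566, 0.0775, 0.08]]
button [[ 0.53256416 -0.0736272   0.092     ]]
[[0.4064, 0.0872, 0.08], [0.5791, 0.1341, 0.08], [0.6363, -0.0772, 0.08], [0.4634, -0.1252, 0.08]]
bezel [[0.0228, 0.0985], [0.0224, -0.0267], [-0.0448, -0.0258], [-0.044, 0.0983]]
bt [[-0.0107, -0.0676]]
pan [[-0.0898, 0.1209], [0.0891, 0.1204], [0.0884, -0.0985], [-0.091, -0.0991]]
yaw 15.190768230947167
```

View pics/w1c.png

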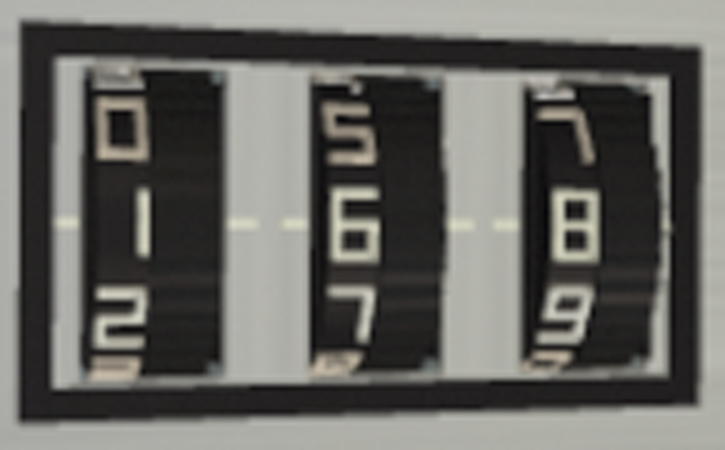

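Run:
```python
from h import *
d=np.load("w1.npz"); im,K,Rm,p=[d[k] for k in("im","K","R","p")]
t=np.deg2rad(15.3);A=np.array([[np.cos(t),np.sin(t)],[-np.sin(t),np.cos(t)]]);C=np.array([.525,-.0056])
L=lambda px,z:((plane(px,K,Rm,p,z)[:,:2]-C)@A.T).round(4).tolist()
print("cam local",((p[:2]-C)@A.T),p[2])
for n,r0,r1 in(("a",112,140),("b",157.3,183.6),("c",199.8,227)):
    print(n,"drum edge",L([[250.5,r0]],.091),"band edge",L([[250.5,r1]],.093))
print("numerals", L([[250,95+y/5] for y in (118,352,572)],.091))
h=cv2.HoughCircles(cv2.resize(cv2.cvtColor(im,cv2.COLOR_RGB2GRAY)[255:300,225:280],None,fx=4,fy=4,interpolation=2),cv2.HOUGH_GRADIENT,1,20,param1=80,param2=15,minRadius=35,maxRadius=75)
for c in h[0][:4]: print("btn",c/4,L([c[:2]/4+[225,255]],.092),L([c[:2]/4+[225,255]],.084))
```

```text
cam local [-0.00993937  0.10481839] 0.38405364368529715
a drum edge [[-0.0102, 0.0881]] band edge [[-0.0101, 0.0651]]
b drum edge [[-0.0101, 0.0498]] band edge [[-0.01, 0.0268]]
c drum edge [[-0.0099, 0.0112]] band edge [[-0.0098, -0.0142]]
numerals [[-0.0106, 0.0827], [-0.0105, 0.0427], [-0.0103, 0.0021]]
btn [24.375 23.625 16.475] [[-0.0107, -0.0679]] [[-0.0107, -0.0727]]
btn [23.125 29.875 11.7  ] [[-0.0119, -0.0748]] [[-0.012, -0.0797]]
btn [27.875 27.875 10.8  ] [[-0.0073, -0.0725]] [[-0.0073, -0.0774]]
```

The code is confirmed as 1 6 8, so A needs +2, B needs +1 and C needs −3. The bands are at local y ≈ .073, .033 and −.007. I'm starting with B: shut the fingers, sit 9–10 mm in front of the top, and feel downward.

```bash
python3 -m crank '[[0,0.02,-0.26,0.3,0],[0,0,0,0.5,0],[0,0,0,0.5,0],[0,0,0,0.5,0],[0,0,0,0.5,0],[0,0,0,0,0],[0,0,0,0,0],[0,0,0,0,0]]' 10
python3 -m crank '[[0,0,0,0.5,0],[0,0,0,0.4,0],[0,0,0,0.2,0],[0,0,0,0.1,0],[0,0,0,0,0],[0,0,0,0,0],[0,0,0,0,0],[0,0,0,0,0]]'
```

```text
time_s: 3.58
eef_pos: [0.4979, 0.0209, 0.1479]
eef_rot: [0.001, 0.606, 0.796, 0.0]
wrist_force: [0.7, 0.4, 0.1]
width: 0.0366
finger_force: 0.0
time_s: 4.25
eef_pos: [0.4978, 0.0209, 0.0995]
eef_rot: [0.001, 0.606, 0.796, 0.0]
wrist_force: [-0.5, -0.9, -0.6]
width: 0.0007
finger_force: 0.0
```

```bash
python3 -m crank '[[0,0,0,0.02,0],[0,0,0,0.02,0],[0,0,0,0.02,0],[0,0,0,0.01,0],[0,0,0,0,0],[0,0,0,0,0],[0,0,0,0,0],[0,0,0,0,0]]'
python3 -m crank '[[0,0,0,0.005,0],[0,0,0,0.005,0],[0,0,0,0.005,0],[0,0,0,0.005,0],[0,0,0,0,0],[0,0,0,0,0],[0,0,0,0,0],[0,0,0,0,0]]'
```

```text
time_s: 4.92
eef_pos: [0.4974, 0.021, 0.0959]
eef_rot: [0.0, 0.606, 0.796, 0.0]
wrist_force: [-0.6, -0.1, -0.1]
width: 0.0003
finger_force: 0.0
time_s: 5.58
eef_pos: [0.4974, 0.021, 0.0951]
eef_rot: [0.0, 0.606, 0.796, 0.0]
wrist_force: [-0.0, 0.2, -0.2]
width: 0.0004
finger_force: 0.0
```

```bash
python3 -m crank '[[0,0,0,0.005,0],[0,0,0,0.005,0],[0,0,0,0.005,0],[0,0,0,0.005,0],[0,0,0,0,0],[0,0,0,0,0],[0,0,0,0,0],[0,0,0,0,0]]'
```

```text
time_s: 6.25
eef_pos: [0.4974, 0.021, 0.0943]
eef_rot: [0.0, 0.606, 0.796, -0.0]
wrist_force: [0.4, 0.7, -0.7]
width: 0.0008
finger_force: 0.0
```

Run:
```python
from h import *
o=bot.get_obs();print(o["eef_pos"],o["wrist_force"])
```

```text
[0.49735169 0.02099376 0.09432476] [ 0.3867571   0.66685007 -0.73271014]
```

I'll chain typed feeling steps, with a small check between them that stops the chain once contact is felt.

```bash
cat > free.py <<'E'
# exit 0 while nothing touches, 1 when contact is felt
from h import *
import sys
o=bot.get_obs();f=o["wrist_force"];print("z %.4f F %s"%(o["eef_pos"][2],f.round(1)));sys.exit(int(f[2]>2))
E
python3 -m crank '[[0,0,0,0.005,0],[0,0,0,0.005,0],[0,0,0,0.005,0],[0,0,0,0,0],[0,0,0,0,0],[0,0,0,0,0],[0,0,0,0,0],[0,0,0,0,0]]' >/dev/null; python3 free.py && python3 -m crank '[[0,0,0,0.005,0],[0,0,0,0.005,0],[0,0,0,0.005,0],[0,0,0,0,0],[0,0,0,0,0],[0,0,0,0,0],[0,0,0,0,0],[0,0,0,0,0]]' >/dev/null && python3 free.py && python3 -m crank '[[0,0,0,0.005,0],[0,0,0,0.005,0],[0,0,0,0.005,0],[0,0,0,0,0],[0,0,0,0,0],[0,0,0,0,0],[0,0,0,0,0],[0,0,0,0,0]]' >/dev/null && python3 free.py && python3 -m crank '[[0,0,0,0.005,0],[0,0,0,0.005,0],[0,0,0,0.005,0],[0,0,0,0,0],[0,0,0,0,0],[0,0,0,0,0],[0,0,0,0,0],[0,0,0,0,0]]' >/dev/null && python3 free.py
```

```text
z 0.0937 F [ 1.5 -0.1  0.2]
z 0.0931 F [ 0.1 -0.4 -0.2]
z 0.0925 F [ 0.4 -0.4  0.2]
z 0.0919 F [ 0.6 -0.  -0.3]
```

```bash
python3 -m crank '[[0,0,0,0.005,0],[0,0,0,0.005,0],[0,0,0,0.005,0],[0,0,0,0,0],[0,0,0,0,0],[0,0,0,0,0],[0,0,0,0,0],[0,0,0,0,0]]' >/dev/null; python3 free.py && python3 -m crank '[[0,0,0,0.005,0],[0,0,0,0.005,0],[0,0,0,0.005,0],[0,0,0,0,0],[0,0,0,0,0],[0,0,0,0,0],[0,0,0,0,0],[0,0,0,0,0]]' >/dev/null && python3 free.py && python3 -m crank '[[0,0,0,0.005,0],[0,0,0,0.005,0],[0,0,0,0.005,0],[0,0,0,0,0],[0,0,0,0,0],[0,0,0,0,0],[0,0,0,0,0],[0,0,0,0,0]]' >/dev/null && python3 free.py && python3 -m crank '[[0,0,0,0.005,0],[0,0,0,0.005,0],[0,0,0,0.005,0],[0,0,0,0,0],[0,0,0,0,0],[0,0,0,0,0],[0,0,0,0,0],[0,0,0,0,0]]' >/dev/null && python3 free.py
```

```text
z 0.0913 F [ 0.5 -0.3 -0.3]
z 0.0911 F [-0.9  0.1  5.4]
```

Contact at z≈.0912 with 5.4 N. Rolling B forward by one digit.

```bash
python3 -m crank '[[0,0,0.04,0,0],[0,0,0.08,0,0],[0,0,0.08,0,0],[0,0,0.08,0,0],[0,0,0.08,0,0],[0,0,0.08,0,0],[0,0,0.035,0,0],[0,0,0,0,0]]'
```

```text
time_s: 10.92
eef_pos: [0.516, 0.026, 0.091]
eef_rot: [0.0, 0.606, 0.796, -0.0]
wrist_force: [-0.2, -0.7, 6.6]
width: 0.0003
finger_force: 3.3
```

B rolled with a steady 6.6 N. Next is C, which needs −3, so I start at the rear side and feel down.

```bash
python3 -m crank '[[0,0,0,-0.1,0],[0,0,0,-0.1,0],[0,-0.5,0,0,0],[0,-0.5,0,0,0],[0,0,0,0.06,0],[0,0,0,0,0],[0,0,0,0,0],[0,0,0,0,0]]' >/dev/null; python3 free.py && python3 -m crank '[[0,0,0,0.005,0],[0,0,0,0.005,0],[0,0,0,0.005,0],[0,0,0,0.005,0],[0,0,0,0,0],[0,0,0,0,0],[0,0,0,0,0],[0,0,0,0,0]]' >/dev/null; python3 free.py && python3 -m crank '[[0,0,0,0.005,0],[0,0,0,0.005,0],[0,0,0,0.005,0],[0,0,0,0,0],[0,0,0,0,0],[0,0,0,0,0],[0,0,0,0,0],[0,0,0,0,0]]' >/dev/null && python3 free.py && python3 -m crank '[[0,0,0,0.005,0],[0,0,0,0.005,0],[0,0,0,0.005,0],[0,0,0,0,0],[0,0,0,0,0],[0,0,0,0,0],[0,0,0,0,0],[0,0,0,0,0]]' >/dev/null && python3 free.py && python3 -m crank '[[0,0,0,0.005,0],[0,0,0,0.005,0],[0,0,0,0.005,0],[0,0,0,0,0],[0,0,0,0,0],[0,0,0,0,0],[0,0,0,0,0],[0,0,0,0,0]]' >/dev/null && python3 free.py
```

```text
z 0.0962 F [ 0.2  0.7 -0.1]
z 0.0955 F [0.6 0.4 0.5]
z 0.0949 F [-0.5  0.4 -0.4]
z 0.0944 F [-0.2 -0.4  2.1]
```

```bash
python3 -m crank '[[0,0,0,0.004,0],[0,0,0,0.004,0],[0,0,0,0,0],[0,0,0,0,0],[0,0,0,0,0],[0,0,0,0,0],[0,0,0,0,0],[0,0,0,0,0]]'
```

```text
time_s: 14.25
eef_pos: [0.5265, -0.0125, 0.0943]
eef_rot: [0.0, 0.606, 0.796, 0.0]
wrist_force: [0.1, -0.2, 6.7]
width: 0.0003
finger_force: 2.6
```

```bash
python3 -m crank '[[0,0,-0.04,0,0],[0,0,-0.08,0,0],[0,0,-0.08,0,0],[0,0,-0.08,0,0],[0,0,-0.08,0,0],[0,0,-0.08,0,0],[0,0,-0.035,0,0],[0,0,0,0,0]]'; python3 -m crank '[[0,0,0,-0.05,0],[0,0,0,-0.05,0],[0,0,0.2,0,0],[0,0,0.275,0,0],[0,0,0,0.05,0],[0,0,0,0.03,0],[0,0,0,0,0],[0,0,0,0,0]]'
```

```text
time_s: 14.92
eef_pos: [0.508, -0.0176, 0.0944]
eef_rot: [0.0, 0.606, 0.796, 0.0]
wrist_force: [0.4, 1.4, 5.6]
width: 0.0002
finger_force: 2.7
time_s: 15.58
eef_pos: [0.5259, -0.0125, 0.0946]
eef_rot: [-0.0, 0.606, 0.796, -0.0]
wrist_force: [-0.8, -0.2, -0.8]
width: 0.0007
finger_force: 0.0
```

```bash
python3 -m crank '[[0,0,0,0.005,0],[0,0,0,0.005,0],[0,0,0,0.005,0],[0,0,0,0.003,0],[0,0,0,0,0],[0,0,0,0,0],[0,0,0,0,0],[0,0,0,0,0]]'
```

```text
time_s: 16.25
eef_pos: [0.5264, -0.0125, 0.0943]
eef_rot: [0.0, 0.606, 0.796, 0.0]
wrist_force: [-2.9, 1.5, 4.5]
width: 0.0002
finger_force: 2.6
```

```bash
python3 -m crank '[[0,0,-0.04,0.003,0],[0,0,-0.08,0,0],[0,0,-0.08,0,0],[0,0,-0.08,0,0],[0,0,-0.08,0,0],[0,0,-0.08,0,0],[0,0,-0.035,0,0],[0,0,0,0,0]]'; python3 -m crank '[[0,0,0,-0.05,0],[0,0,0,-0.05,0],[0,0,0.2,0,0],[0,0,0.275,0,0],[0,0,0,0.05,0],[0,0,0,0.03,0],[0,0,0,0,0],[0,0,0,0,0]]';  python3 -m crank '[[0,0,0,0.005,0],[0,0,0,0.005,0],[0,0,0,0.005,0],[0,0,0,0.005,0],[0,0,0,0,0],[0,0,0,0,0],[0,0,0,0,0],[0,0,0,0,0]]'
```

```text
time_s: 16.92
eef_pos: [0.508, -0.0175, 0.0943]
eef_rot: [0.0, 0.606, 0.796, 0.0]
wrist_force: [-1.6, 1.4, 5.7]
width: 0.0006
finger_force: 3.0
time_s: 17.58
eef_pos: [0.526, -0.0125, 0.0945]
eef_rot: [-0.0, 0.606, 0.796, -0.0]
wrist_force: [-0.5, -0.2, -0.4]
width: 0.0006
finger_force: 0.0
time_s: 18.25
eef_pos: [0.5263, -0.0125, 0.0943]
eef_rot: [0.0, 0.606, 0.796, 0.0]
wrist_force: [-1.6, 0.8, 5.6]
width: 0.0005
finger_force: 2.6
```

Now the third stroke on C. After it I lift clear, go to A's front start (tool x +80 mm, tool y as it ends the stroke) and feel down there.

```bash
python3 -m crank '[[0,0,-0.04,0,0],[0,0,-0.08,0,0],[0,0,-0.08,0,0],[0,0,-0.08,0,0],[0,0,-0.08,0,0],[0,0,-0.08,0,0],[0,0,-0.035,0,0],[0,0,0,0,0]]'; python3 -m crank '[[0,0,0,-0.07,0],[0,0,0,-0.07,0],[0,0.5,0,0,0],[0,0.5,0,0,0],[0,0.5,0,0,0],[0,0.5,0,0,0],[0,0,0,0.08,0],[0,0,0,0,0]]' >/dev/null; python3 free.py && python3 -m crank '[[0,0,0,0.005,0],[0,0,0,0.005,0],[0,0,0,0.005,0],[0,0,0,0.005,0],[0,0,0,0,0],[0,0,0,0,0],[0,0,0,0,0],[0,0,0,0,0]]' >/dev/null; python3 free.py && python3 -m crank '[[0,0,0,0.005,0],[0,0,0,0.005,0],[0,0,0,0.005,0],[0,0,0,0,0],[0,0,0,0,0],[0,0,0,0,0],[0,0,0,0,0],[0,0,0,0,0]]' >/dev/null && python3 free.py && python3 -m crank '[[0,0,0,0.005,0],[0,0,0,0.005,0],[0,0,0,0.005,0],[0,0,0,0,0],[0,0,0,0,0],[0,0,0,0,0],[0,0,0,0,0],[0,0,0,0,0]]' >/dev/null && python3 free.py && python3 -m crank '[[0,0,0,0.005,0],[0,0,0,0.005,0],[0,0,0,0.005,0],[0,0,0,0,0],[0,0,0,0,0],[0,0,0,0,0],[0,0,0,0,0],[0,0,0,0,0]]' >/dev/null && python3 free.py
```

```text
time_s: 18.92
eef_pos: [0.5078, -0.0176, 0.0943]
eef_rot: [0.0, 0.606, 0.796, 0.0]
wrist_force: [-0.5, 1.2, 4.6]
width: 0.0005
finger_force: 2.9
z 0.0959 F [-0.3 -0.4  0.4]
z 0.0956 F [-0.7 -0.4  0.6]
z 0.0950 F [-0.3 -0.5 -0.9]
z 0.0944 F [0.3 0.1 0.5]
z 0.0938 F [ 0.8 -0.9  0.2]
```

```bash
python3 -m crank '[[0,0,0,0.005,0],[0,0,0,0.005,0],[0,0,0,0.005,0],[0,0,0,0,0],[0,0,0,0,0],[0,0,0,0,0],[0,0,0,0,0],[0,0,0,0,0]]' >/dev/null; python3 free.py && python3 -m crank '[[0,0,0,0.005,0],[0,0,0,0.005,0],[0,0,0,0.005,0],[0,0,0,0,0],[0,0,0,0,0],[0,0,0,0,0],[0,0,0,0,0],[0,0,0,0,0]]' >/dev/null && python3 free.py && python3 -m crank '[[0,0,0,0.005,0],[0,0,0,0.005,0],[0,0,0,0.005,0],[0,0,0,0,0],[0,0,0,0,0],[0,0,0,0,0],[0,0,0,0,0],[0,0,0,0,0]]' >/dev/null && python3 free.py && python3 -m crank '[[0,0,0,0.005,0],[0,0,0,0.005,0],[0,0,0,0.005,0],[0,0,0,0,0],[0,0,0,0,0],[0,0,0,0,0],[0,0,0,0,0],[0,0,0,0,0]]' >/dev/null && python3 free.py && python3 -m crank '[[0,0,0,0.005,0],[0,0,0,0.005,0],[0,0,0,0.005,0],[0,0,0,0,0],[0,0,0,0,0],[0,0,0,0,0],[0,0,0,0,0],[0,0,0,0,0]]' >/dev/null && python3 free.py  && python3 -m crank '[[0,0,0,0.005,0],[0,0,0,0.005,0],[0,0,0,0.005,0],[0,0,0,0,0],[0,0,0,0,0],[0,0,0,0,0],[0,0,0,0,0],[0,0,0,0,0]]' >/dev/null && python3 free.py
```

```text
z 0.0932 F [ 0.2 -0.2  0.2]
z 0.0926 F [ 0.5  0.2 -0.3]
z 0.0921 F [-0.   0.7  3.1]
```

A's rim is at ≈.0922. Press slightly more, then two forward strokes.

```bash
python3 -m crank '[[0,0,0,0.006,0],[0,0,0.05,0,0],[0,0,0.08,0,0],[0,0,0.08,0,0],[0,0,0.08,0,0],[0,0,0.08,0,0],[0,0,0.07,0,0],[0,0,0.035,0,0]]'; python3 -m crank '[[0,0,0,-0.05,0],[0,0,0,-0.05,0],[0,0,-0.2,0,0],[0,0,-0.275,0,0],[0,0,0,0.05,0],[0,0,0,0.03,0],[0,0,0,0,0],[0,0,0,0,0]]';  python3 -m crank '[[0,0,0,0.005,0],[0,0,0,0.005,0],[0,0,0,0.005,0],[0,0,0,0.005,0],[0,0,0,0,0],[0,0,0,0,0],[0,0,0,0,0],[0,0,0,0,0]]'
```

```text
time_s: 24.92
eef_pos: [0.5053, 0.0646, 0.0919]
eef_rot: [0.0, 0.606, 0.796, -0.0]
wrist_force: [-1.1, -0.4, 7.1]
width: 0.0006
finger_force: 3.5
time_s: 25.58
eef_pos: [0.4869, 0.0596, 0.0924]
eef_rot: [0.0, 0.606, 0.796, 0.0]
wrist_force: [-0.0, -0.2, -0.2]
width: 0.0003
finger_force: 0.0
time_s: 26.25
eef_pos: [0.4869, 0.0595, 0.092]
eef_rot: [0.0, 0.606, 0.796, 0.0]
wrist_force: [-0.2, 0.1, 5.7]
width: 0.0004
finger_force: 2.7
```

```bash
python3 -m crank '[[0,0,0.05,0,0],[0,0,0.08,0,0],[0,0,0.08,0,0],[0,0,0.08,0,0],[0,0,0.08,0,0],[0,0,0.07,0,0],[0,0,0.035,0,0],[0,0,0,0,0]]'; python3 -m crank '[[0,0,0,-0.1,0],[0,0,0,-0.5,0],[0,-0.5,-0.25,-0.8,0],[0,-0.5,0,-0.8,0],[0,0,0,-0.8,0],[0,0,0,0,0],[0,0,0,0,0],[0,0,0,0,0]]'
python3 - <<'E'
from h import *
im,K,Rm,p=cam("wrist"); np.savez("w2.npz",im=im,K=K,R=Rm,p=p)
cv2.imwrite("pics/w2.png",cv2.rotate(cv2.resize(im[90:300,170:330][:,:,::-1],None,fx=3.6,fy=3.6,interpolation=2),cv2.ROTATE_90_COUNTERCLOCKWISE))
E
```

```text
time_s: 26.92
eef_pos: [0.5053, 0.0646, 0.0919]
eef_rot: [0.0, 0.606, 0.796, -0.0]
wrist_force: [-0.4, 0.3, 6.8]
width: 0.0004
finger_force: 3.2
time_s: 27.58
eef_pos: [0.5054, 0.0236, 0.2107]
eef_rot: [-0.001, 0.606, 0.796, -0.0]
wrist_force: [0.4, -1.2, -0.2]
width: 0.0002
finger_force: 0.0
```

View pics/w2.png

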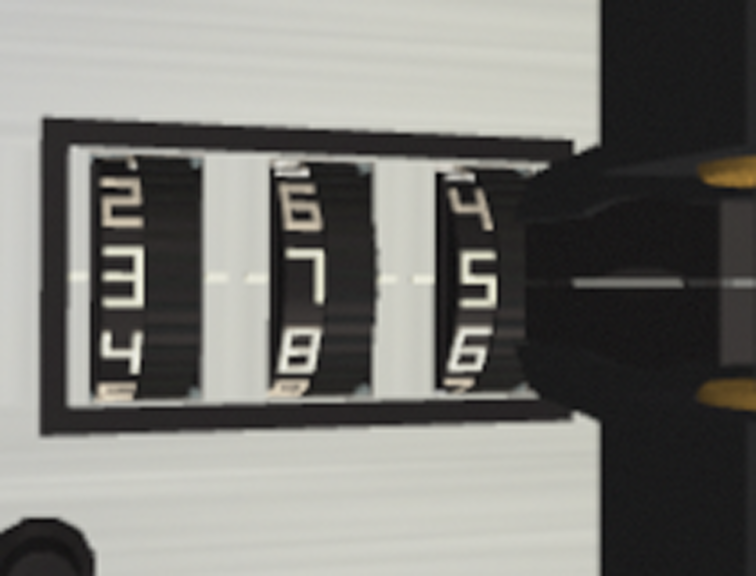

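The picture shows 3, 7 and 5 centred on the tick line (row ≈279), so the code is right. Moving above the start button.

```bash
python3 -m crank '[[0,-0.7,0,0,0],[0,-0.7,0,0,0],[0,-0.7,0,0.5,0],[0,-0.61,0,0.5,0],[0,0,0,0.6,0],[0,0,0,0.6,0],[0,0,0,0.4,0],[0,0,0,0.1,0]]'; python3 -m crank '[[0,0,0,0.05,0],[0,0,0,0.05,0],[0,0,0,0.03,0],[0,0,0,0.03,0],[0,0,0,0,0],[0,0,0,0,0],[0,0,0,0,0],[0,0,0,0,0]]'
```

```text
time_s: 28.3
eef_pos: [0.5329, -0.0803, 0.0997]
eef_rot: [-0.004, 0.606, 0.796, -0.001]
wrist_force: [0.6, 0.4, -0.1]
width: 0.0005
finger_force: 0.0
time_s: 28.97
eef_pos: [0.535, -0.0811, 0.0976]
eef_rot: [0.0, 0.606, 0.796, 0.0]
wrist_force: [0.0, -0.7, -0.3]
width: 0.0008
finger_force: 0.0
```

```bash
python3 -m crank '[[0,0,0,0.04,0],[0,0,0,0.04,0],[0,0,0,0.04,0],[0,0,0,0.04,0],[0,0,0,0.02,0],[0,0,0,0,0],[0,0,0,0,0],[0,0,0,0,0]]'
```

```text
time_s: 29.63
eef_pos: [0.5349, -0.0811, 0.0903]
eef_rot: [0.0, 0.606, 0.796, -0.0]
wrist_force: [-2.0, -0.9, 2.8]
width: 0.0006
finger_force: 1.7
```

The force matches the spring (about 1.7 mm down), so I press to about 5.4 mm and hold.

```bash
python3 -m crank '[[0,0,0,0.03,0],[0,0,0,0.03,0],[0,0,0,0.02,0],[0,0,0,0.01,0],[0,0,0,0,0],[0,0,0,0,0],[0,0,0,0,0],[0,0,0,0,0]]'
```

```text
time_s: 30.3
eef_pos: [0.5349, -0.0811, 0.0868]
eef_rot: [0.0, 0.606, 0.796, 0.0]
wrist_force: [-2.5, 0.4, 7.3]
width: 0.0008
finger_force: 3.4
```

```bash
python3 -m crank '[[0,0,0,0.005,0],[0,0,0,0.005,0],[0,0,0,0,0],[0,0,0,0,0],[0,0,0,0,0],[0,0,0,0,0],[0,0,0,0,0],[0,0,0,0,0]]'; python3 -m crank '[[0,0,0,-0.1,0],[0,0,0,-0.2,0],[0,0,0,-0.5,0],[0,0,0,-0.7,0],[0,0.5,0,-0.7,0],[0,0.5,0,-0.7,0],[0,0.5,0,-0.3,0],[0,0.5,0,0,0]]';python3 -m crank '[[0,0.4,0,0,0],[0,0.3,0,0,0],[0,0,0,0,0],[0,0,0,0,0],[0,0,0,0,0],[0,0,0,0,0],[0,0,0,0,0],[0,0,0,0,0]]'
python3 - <<'E'
from h import *
im,K,Rm,p=cam("wrist")
cv2.imwrite("pics/w3.png",cv2.rotate(cv2.resize(im[90:300,170:330][:,:,::-1],None,fx=3.6,fy=3.6,interpolation=2),cv2.ROTATE_90_COUNTERCLOCKWISE))
E
```

```text
time_s: 30.97
eef_pos: [0.5349, -0.0811, 0.0864]
eef_rot: [0.0, 0.606, 0.796, -0.0]
wrist_force: [-3.1, 0.6, 8.3]
width: 0.0006
finger_force: 3.6
time_s: 31.63
eef_pos: [0.5144, -0.0034, 0.2173]
eef_rot: [0.003, 0.606, 0.796, 0.001]
wrist_force: [-0.3, -0.6, -0.8]
width: 0.0005
finger_force: 0.0
time_s: 32.3
eef_pos: [0.5062, 0.0225, 0.214]
eef_rot: [-0.0, 0.606, 0.796, -0.0]
wrist_force: [-0.1, -0.1, -0.3]
width: 0.0004
finger_force: 0.0
```

View pics/w3.png

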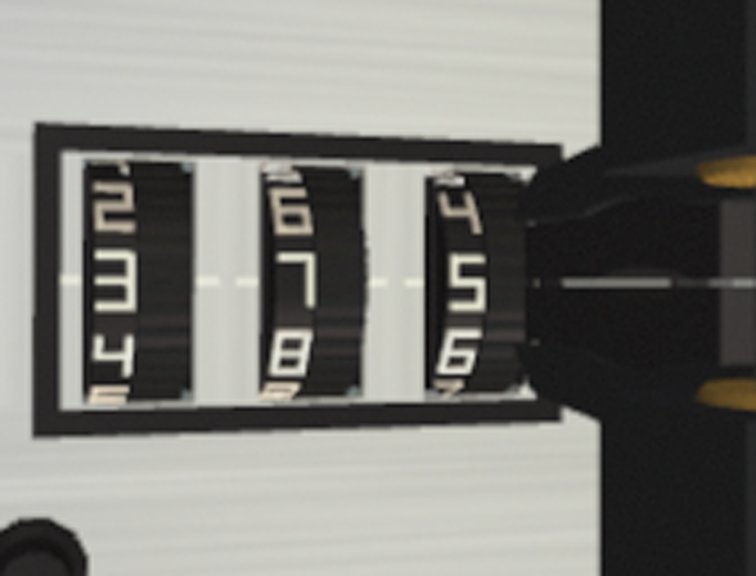

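The wheels still read 3 7 5 on the ticks, the spare knob is where it was, and the arm is clear. Handing in.

```bash
python3 -c "
from plant import bot
print(bot.job_done())"
```

```text
the job is handed in; nothing more can be done
None
```

I set the wheels to 3 7 5, pressed the start button fully down (about 8 N) and released it, and handed the job in at about 32 s with the arm clear; no judging result was shown, and I did not re-photograph the button or the items beside the timer afterwards.

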